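# Open the dust filter beside the glass chute

### The arm

A 6-joint arm with a two-finger parallel gripper is mounted at the origin on the work surface. World frame = base frame: x ahead of the robot, y to its left, z up, the work surface at z = 0. Lengths are in m, angles in degrees, forces in N, time in s.
With the tool pointing down it reaches from about 0.4 to 0.825 m from the base axis. Payload 7 kg.
Tool frame: the origin (TCP) lies at the very end of the fingers, on their centre line; the grasp point (between the pads) lies 19 mm behind it; x points along the fingers, z is the direction in which the jaws open and shut, and the axes are right-handed (so a half turn about x gives the same grasp; the last joint's range is limited). The gripper opens to 88 mm and grips with 3 to 60 N. Pads are 19 mm wide; open, the fingers measure 130 mm over their backs; the gripper's body (78 mm by 193 mm) begins 47 mm behind the grasp point.
Start: joints at [88.528, 20.546, 0.682, 0, -70.136, -16.507], TCP at [0.208, 0.642, 0.227] pointing down, gripper open.
Joint ranges: [-176.03, 176.03], [-82.01, 121.73], [-58.28, 71.71], [-173.87, 95.51], [-174.79, -0.11], [-173.66, 173.66]. Speed limits (degrees/s): [136.94, 136.94, 172.46, 180, 180, 180].

### API

Orientations are given as [roll, pitch, yaw] about the fixed x, y, z axes, in that order (R = Rz(yaw) Ry(pitch) Rx(roll)).
In Python, from plant import * gives the robot as it stands.
- The arm moves only by the tool arm_command, never from a script. Its argument "commands" is one flat list of numbers, 5 for each row, row after row: the shift along the tool's x, y, z in mm, then the turn about the tool's x in degrees, then the opening in per cent of the stroke, from 0 (shut) to 100 (fully open). A call has 1 to 5 rows; each row shifts and turns the pose as measured when the row begins, along the tool's axes as they then stand; what a row does not reach is not made up. A row lasts 1/8 s, in which the tool goes at most 62.5 mm and 10.7 degrees, less where a joint would pass 70% of its speed; a pose out of reach is approached as far as the arm can. A call is refused whole if a number of a shift passes 62.5 or a number of a turn 10.7, either way. A call with a gripper value outside its range is refused whole. The fingers move at their own pace and stop on an object; the grip force is fixed at half the most. Time passes only in rows, so rows that do not move let the fingers close. It gives the time, the measured TCP pose, the force and the opening at its end, in the units of the state.
- get_obs(): the state, without advancing time (a new reading comes with each control period).
- snapshot(name): name is "scene" or "side" or "wrist"; returns a dict with "frame" (480x640x3 uint8, blue, green, red), "fov_y" (degrees; the focal length in pixels is half the picture's height over the tangent of half this angle, whatever the lens; pixels are square), "cx", "cy" (the principal point, pixels), "world_to_cam" (4x4, takes a point from world to camera coordinates). Camera axes: x right, y up, looking along -z (the intrinsics and any distortion apply to the point x, -y, -z); pixel columns grow to the right and rows downward; lengths in m; the calibration is good to about 2 mm. A picture is of the moment at which its call begins. There is no depth.
- close_job(): hands the job in, once; it reports no verdict.
The state is a dict: "clock": time; "joint_pos": joint angles; "qvel": joint speeds; "tau": joint torques, N m; "tool_pos": TCP position; "orientation": TCP orientation; "force": force on the tool from outside, world axes, zero at the start; "moment": the same for the moment, N m; "opening": finger opening in m.
Only numpy, scipy, OpenCV 4.12 (cv2) and the standard library are available. Lean on these libraries where they do the work, as an engineer would, in place of code of your own. Each camera call takes 0.05 s, during which the arm holds its last target. There are 200 camera calls.

### The job

Uncover the dust filter so it can be changed: press the red snap tab of the blue filter box all the way down, then push the released yellow cover along its rails, off the filter, until the filter mouth is completely open and the cover lies flat on the empty rails. Only press and push with the fingertips: do not lift or tip the cover, and leave the bottle neck, mallet, scoop and bead tray where they are. Finish with the hand clear of everything.

Things in the scene. Friction and masses are not known exactly. Their poses are not given: they have to be found in the camera images.
- filter_box: Blue filter box with aluminium rails, fixed, 228 mm long (own x), 106 mm wide (y). Origin on the bench under mid-length, z up. Runners, tops 70 mm above the bench, go the whole length; the +x half is empty and takes the cover, which is pushed to +x. Side guides from y = +-46.5 to +-53 mm, tops at 76 mm. A back wall (x = -112 mm, top 76 mm) and an end stop (x = +103 mm, top 84 mm) limit the travel.
- mouth (a point): Centre of the filter mouth, level with the runners' tops: an opening 80 mm long (x) by 66 mm wide (y), at x = -60 mm, z = 70 mm in the filter box's frame, with a white pleated filter inside. Hidden by the cover at the start.
- cover: Loose yellow steel cover, 100 (x) by 90 (y) by 6 mm, about 0.3 kg, flat on the runners. Origin at the centre of its underside; axes as the filter box's. Starts over the mouth at x = -60 mm in the box's frame; meets the end stop at +53 mm. Across its centre stands a black rib, 8 mm thick in x, 56 mm long in y, top 28 mm above the underside; push low on the rib's -x face.
- tab_top (a point): Centre of the top of the snap tab's red press pad, 34 x 34 mm, 100 mm above the bench when up, 86 mm when fully down; at x = -5 mm, y = -74 mm in the filter box's frame, outside the rail. The same part has a lip before the cover's leading edge that blocks it until the tab is about 9 mm down.
- tab (a joint): Travel of the snap tab, m: about 0 to 0.002 at the start (up, cover locked), 0.014 fully pressed straight down against a hard stop. It takes about 4 N to move and stays where it is left.
- bottle_neck: Green glass bottle neck standing on its wide end, 66 mm across, 82 mm tall; origin at the centre of its foot. Leave alone.
- mallet: Rubber mallet lying on the bench; head 60 mm thick, 100 mm long along y, at x = +80 mm from its origin; wooden handle to x = -180 mm. Leave alone.
- scoop: Tin scoop lying on the bench, 190 mm long in x (from -110 to +80 mm), 70 mm wide, 45 mm high; origin under it. Leave alone.
- bead_tray: White ceramic bead tray, 130 x 100 x 22 mm, four compartments; origin at the centre of its underside. Leave alone.
Things that resemble listed ones, but are neither listed nor needed, are in the scene too. Of the things like the cover, leave any that is pink; of the rest the smaller one is meant.

How it is judged (in metres and radians):
On the way, in this order (a step that is already met when the one before it is completed fails the run):
1. the tab is pressed down with the cover still on its seat (value of joint tab above 0.01 m and x of cover in the frame of filter_box below -0.05 m), for 0.1 s.
2. the cover has been pushed clear of the filter mouth (x of cover in the frame of filter_box above 0.03 m), for 0.1 s.
At the end, for the whole second after the job is handed in: The tab is down (9 mm or more), the cover has slid at least 90 mm so that no part of it is over the filter mouth, and it lies flat and still on the empty rails between the guides (within 4 mm in height, 0.06 rad of level) (value of joint tab above 0.009 m and x of cover in the frame of filter_box between 0.03 and 0.06 m and y of cover in the frame of filter_box between -0.006 and 0.006 m and z of cover in the frame of filter_box between 0.066 and 0.074 m and angle between cover's own z axis and vertical below 0.06 rad and linear speed of cover below 0.01 m/s); the robot touches nothing.
It fails at once if the cover is lifted more than 12 mm off its rails (z of cover in the frame of filter_box above 0.082 m).
It fails at once if the cover is tipped by more than 0.2 rad (angle between cover's own z axis and vertical above 0.2 rad).
It fails at once if the cover falls off its rails (z of cover in the frame of filter_box below 0.05 m).
It fails at once if the bottle neck, mallet, scoop or bead tray is moved more than 20 mm or the bottle neck is tipped over (distance of any of bottle_neck, mallet, scoop, bead_tray from where it was at the start of the episode above 0.02 m or angle between bottle_neck's own z axis and vertical above 0.5 rad).
It also fails if it takes over 48 s, if anything falls off the work surface, if the arm or the gripper's body presses on something with over 40 N, if the wrist force passes 120 N, or if a joint passes its speed limit or range.

## Working session

There is one attempt and no reset: what is moved stays moved. The work goes in short steps, Python scripts to look and compute and a tool call to move; the robot and the scene stay as the last step left them, time stands still between calls to the robot, and variables do not carry over. Pictures are saved under pics/ and viewed, about 8 in all and at most 12, crops included, and the job is handed in when it is done.

Besides the shell and the picture viewer there is one more tool, called after "Call:" in YAML: its name, and indented under it one key for each argument. arm_command: Moves the arm, as the interface text tells. Its arguments: {"type":"object","properties":{"commands":{"type":"array"}},"required":["commands"]}

```bash
mkdir -p pics; ls; python3 - <<'E'
from plant import *
import cv2,numpy as np,pickle
print(get_obs())
for n in("scene","side"):
    s=snapshot(n); cv2.imwrite(f"pics/{n}0.png",s["frame"]); pickle.dump(s,open(f"{n}0.pkl","wb"))
    print({k:v for k,v in s.items() if k!="frame"})
E
```

```text
pics
{'clock': 0.0, 'joint_pos': array([ 8.85292743e+01,  2.05913028e+01,  6.34226925e-01, -2.04575180e-02,
       -7.01368109e+01, -1.65063118e+01]), 'qvel': array([-0.03976361, -0.03951692,  0.04309054, -0.0388039 ,  0.06696449,
        0.11081868]), 'tau': array([-1.92182000e-03, -5.82713342e+01,  2.93054974e+01,  6.99724361e+00,
        6.81298159e-03, -1.70704088e-04]), 'tool_pos': array([0.20820821, 0.64156722, 0.22562657]), 'orientation': array([   4.93173046,   89.90416315, -103.05227373]), 'force': array([1.40110685, 0.87520782, 0.70643879]), 'moment': array([-0.03280136,  0.04544888,  0.02114513]), 'opening': 0.08765520266612646}
{'fov_y': 42.689480983333034, 'cx': 325.551317039406, 'cy': 221.42547760022504, 'world_to_cam': array([[ 0.51364085,  0.85796984,  0.00779953, -0.30692492],
       [-0.68184266,  0.40264702,  0.61070939,  0.35949141],
       [ 0.52082978, -0.31900335,  0.7918164 , -1.83969111],
       [ 0.        ,  0.        ,  0.        ,  1.        ]])}
{'fov_y': 49.11582758470912, 'cx': 324.2154970559477, 'cy': 235.58972459502587, 'world_to_cam': array([[ 0.93101198, -0.36474777,  0.0132572 , -0.58447916],
       [ 0.20934335,  0.56339392,  0.79922629, -0.18053451],
       [-0.29898503, -0.74131394,  0.60088401, -1.12821509],
       [ 0.        ,  0.        ,  0.        ,  1.        ]])}
```

View pics/scene0.png

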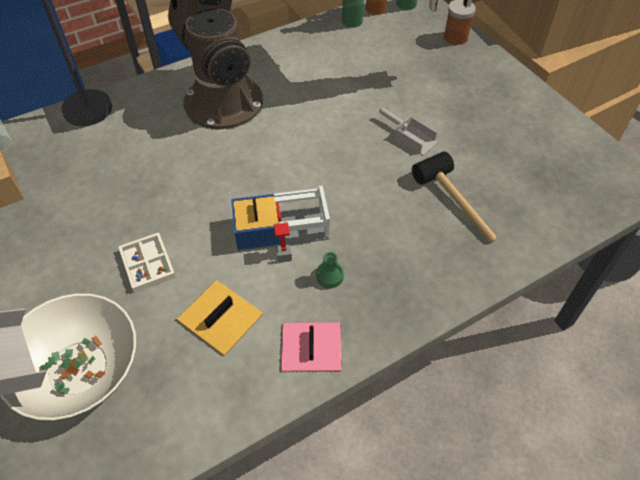

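View pics/side0.png

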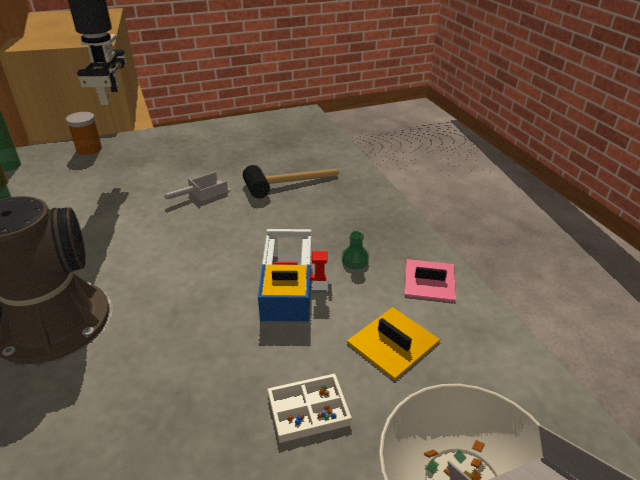

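The scene view shows the filter box at about (280,218): the cover under its black rib is at (256,210) and the red pad at (282,229). There are three cover lookalikes: yellow on the box (256,212), a larger loose yellow one (220,316), and a pink one (311,345). I choose the smaller yellow one, on the box. In the side view the box is at (287,280) and the pad at (320,257). Next I'll view a close crop of both.

```bash
python3 - <<'E'
import cv2,numpy as np
a=cv2.imread("pics/scene0.png")[175:265,220:340]; b=cv2.imread("pics/side0.png")[220:330,245:340]
a=cv2.resize(a,None,fx=6,fy=6,interpolation=cv2.INTER_CUBIC); b=cv2.resize(b,None,fx=5,fy=5,interpolation=cv2.INTER_CUBIC)
cv2.imwrite("pics/a1.png",a);cv2.imwrite("pics/b1.png",b)
E
```

```text
(no output)
```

View pics/a1.png

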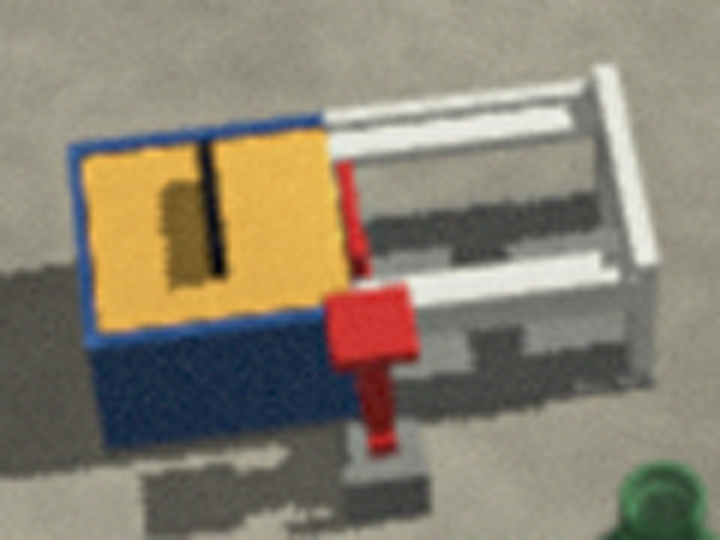

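View pics/b1.png

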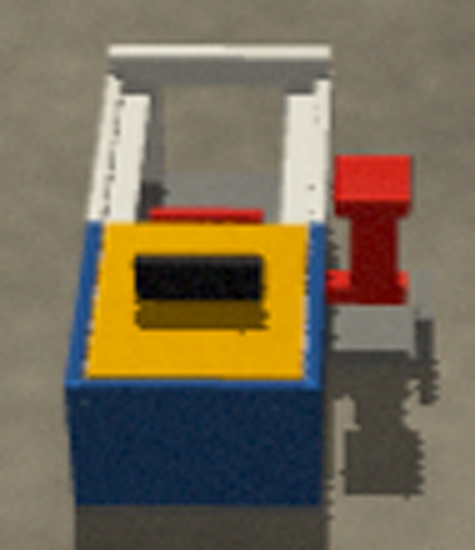

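```bash
cat > h.py <<'E'
import numpy as np,pickle
from scipy.optimize import least_squares
from scipy.spatial.transform import Rotation as R
def proj(s,P):
    P=np.atleast_2d(P); W=s["world_to_cam"]; c=P@W[:3,:3].T+W[:3,3]; f=240/np.tan(np.radians(s["fov_y"]/2))
    return np.c_[s["cx"]+f*c[:,0]/-c[:,2], s["cy"]-f*c[:,1]/-c[:,2]]
def b2w(p,P):
    P=np.atleast_2d(P)/1000.; c,s=np.cos(p[2]),np.sin(p[2])
    return np.c_[p[0]+c*P[:,0]-s*P[:,1],p[1]+s*P[:,0]+c*P[:,1],P[:,2]]
def delta(o,p,target_mm):
    "tool-frame shift in mm from obs o to a box-frame target"
    t=b2w(p,target_mm)[0]; M=R.from_euler('xyz',o["orientation"],degrees=True)
    return M.inv().apply(t-o["tool_pos"])*1000
def inbox(p,w):
    d=np.array(w)-[p[0],p[1],0]; c,s=np.cos(p[2]),np.sin(p[2]); return 1000*np.array([c*d[0]+s*d[1],-s*d[0]+c*d[1],d[2]])
E
python3 - <<'E'
from h import *; from plant import *
S=[pickle.load(open(f"{n}0.pkl","rb")) for n in("scene","side")]
A=np.array([[-114,53,76,70,147],[-114,-53,76,90,345],[103,53,84,597,68],[103,-53,84,635,265],[-114,-53,0,107,448]],float)
B=np.array([[-114,53,76,67,384],[-114,-53,76,320,386],[-114,53,0,76,503],[-114,-53,0,322,503],[103,53,84,108,57],[103,-53,84,330,57]],float)
A[:,3:]=A[:,3:]/6+[220,175]; B[:,3:]=B[:,3:]/5+[245,220]
def r(p,sets=((0,A),(1,B))): return np.concatenate([(proj(S[i],b2w(p,D[:,:3]))-D[:,3:]).ravel() for i,D in sets])
for sets in (((0,A),),((1,B),),((0,A),(1,B))):
    q=min((least_squares(lambda p:r(p,sets),[.5,0,y]) for y in(-2,-1,0,1,2,3)),key=lambda q:q.cost); print(q.x[:2],np.degrees(q.x[2]),np.sqrt(2*q.cost/len(q.fun)))
p=q.x; print(r(p).reshape(-1,2).round(1).tolist()); np.save("p.npy",p)
print("pad top px",proj(S[0],b2w(p,[-5,-74,100]))*1-[220,175], proj(S[1],b2w(p,[-5,-74,100]))-[245,220])
print((proj(S[0],b2w(p,[-60,-28,98]))-[220,175])*6,(proj(S[1],b2w(p,[[-64,-28,98],[-64,28,98]]))-[245,220])*5)
o=get_obs(); M=R.from_euler('xyz',o["orientation"],degrees=True).as_matrix(); print(M.round(3))
by=np.array([-np.sin(p[2]),np.cos(p[2]),0])
print("turn about tool x to bring z on +-box y:",np.degrees(np.arctan2(-(by@M[:,1]),by@M[:,2])))
for t in([-5,-74,130],[-100,0,130],[-75,0,80]): print(t,b2w(p,t),np.hypot(*b2w(p,t)[0,:2]),delta(o,p,t))
E
```

```text
[ 0.50833826 -0.07492842] 68.08598020629243 0.599774703096587
[ 0.50628189 -0.0762123 ] 68.86736639672812 0.704778453250222
[ 0.50716726 -0.07536209] 68.56145766068056 0.7417243796406293
[[-0.3, -1.2], [-0.3, -0.0], [-1.0, -0.7], [-0.3, -0.3], [0.2, 1.3], [-0.3, -1.3], [0.3, -1.2], [0.1, 0.7], [0.0, 1.2], [0.5, -1.2], [0.4, -0.7]]
pad top px [[61.20558149 52.48136661]] [[74.91712934 34.02063665]]
[[214.46098795 243.59391755]] [[265.10648051 260.06987051]
 [133.02512294 258.67629426]]
[[-0.     0.951 -0.309]
 [-0.001 -0.309 -0.951]
 [-1.     0.     0.002]]
turn about tool x to bring z on +-box y: 93.45586466433952
[-5, -74, 130] [[ 0.57421969 -0.10706336  0.13      ]] 0.5841154154594019 [ 96.71995803 579.21642057 598.96439129]
[-100, 0, 130] [[ 0.47061695 -0.1684431   0.13      ]] 0.4998533751945902 [ 96.84299676 499.62439216 689.33083348]
[-75, 0, 80] [[ 0.47975453 -0.14517285  0.08      ]] 0.5012380322600842 [146.80543583 501.12277981 664.30066135]
```

Box at (0.507,-0.075), yaw 68.6°, RMS 0.7 px. The two views agree to 2 mm, and the predicted pad and rib pixels match the crop. Moving over now, turning as it goes and closing the fingers.

Call:
arm_command:
  commands: [0, 42, 43, 10.4, 0, 0, 49, 35, 10.4, 0, 0, 54, 25, 10.4, 0, 0, 58, 15, 10.4, 0, 0, 60, 5, 10.4, 0]

```text
clock: 0.72
tool_pos: [0.339, 0.3654, 0.2226]
orientation: [61.0, 89.6, -100.3]
force: [1.0, 0.6, 0.3]
opening: 0.0433
```

Call:
arm_command:
  commands: [0, 60, -6, 10.4, 0, 0, 58, -17, 10.4, 0, 0, 54, -27, 10.4, 0, 0, 48, -36, 10.4, 0, 0, 0, 0, 0, 0]

```text
clock: 1.35
tool_pos: [0.4386, 0.1337, 0.2239]
orientation: [103.3, 89.6, -101.3]
force: [-0.7, -0.9, 0.0]
opening: 0.0005
```

```bash
cat > st.py <<'E'
from h import *; from plant import *
import sys
o=get_obs(); p=np.load("p.npy"); M=R.from_euler('xyz',o["orientation"],degrees=True).as_matrix()
by=np.array([-np.sin(p[2]),np.cos(p[2]),0])
a=np.degrees(np.arctan2(-(by@M[:,1]),by@M[:,2])); a=(a+90)%180-90
print("t",o["clock"],"box mm",inbox(p,o["tool_pos"]).round(1),"turn",a.round(2),"down",M[:,0].round(3),"F",o["force"].round(1),"op",o["opening"], "j",o["joint_pos"].round(0))
F=M.T@o["force"]; print("Ftool",F.round(1), "tool y in box", inbox([0,0,p[2]],M[:,1]).round(0))
for a in sys.argv[1:]: t=[float(x) for x in a.split(",")]; print(t,delta(o,p,t).round(1))
E
python3 st.py=-5 2>/dev/null; python3 st.py -5,-74,150 -5,-74,115
```

```text
t 1.35 box mm [169.5 140.2 223.9] turn -3.21 down [-0.001 -0.007 -1.   ] F [-0.7 -0.9  0. ] op 0.0004599675357907699 j [ 42.  -0. -26.   0. -65. -67.]
Ftool [0.  1.1 0.3] tool y in box [-998.   56.    7.]
[-5.0, -74.0, 150.0] [  75.4  161.7 -223.6]
[-5.0, -74.0, 115.0] [ 110.4  161.5 -223.5]
```

Call:
arm_command:
  commands: [0, 36, -50, -3.2, 0, 5, 36, -50, 0, 0, 20, 36, -50, 0, 0, 20, 36, -50, 0, 0, 20, 20, -25, 0, 0]

```text
clock: 1.98
tool_pos: [0.5875, -0.0969, 0.1621]
orientation: [155.6, 89.7, -45.0]
force: [-0.1, 0.9, 0.2]
opening: 0.0005
```

```bash
python3 st.py -5,-74,150 -5,-74,115
```

```text
t 1.975 box mm [  9.3 -82.6 162.1] turn 0.85 down [ 0.004 -0.004 -1.   ] F [-0.1  0.9  0.2] op 0.0005366327033835057 j [ 10.  16. -15.   0. -59. -30.]
Ftool [-0.2 -0.8  0.4] tool y in box [-1000.   -15.     2.]
[-5.0, -74.0, 150.0] [12.  14.2  8.9]
[-5.0, -74.0, 115.0] [47.  14.1  9.1]
```

Call:
arm_command:
  commands: [20, 14, 9, 0.9, 0, 20, 0, 0, 0, 0, 0, 0, 0, 0, 0]

```text
clock: 2.35
tool_pos: [0.5736, -0.1079, 0.1171]
orientation: [85.7, 89.7, -115.8]
force: [0.5, 0.2, 0.3]
opening: 0.0003
```

```bash
python3 st.py -5,-74,110 -5,-74,86; python3 - <<'E'
from plant import *
import cv2,numpy as np
S=[cv2.resize(snapshot(n)["frame"][y:y+h,x:x+w],(400,400),interpolation=cv2.INTER_CUBIC) for n,y,x,h,w in(("scene",165,220,120,120),("side",200,235,120,120))]
cv2.imwrite("pics/c.png",np.hstack(S))
E
```

```text
t 2.35 box mm [ -6.  -73.7 117.1] turn -0.07 down [-0.002 -0.005 -1.   ] F [0.5 0.2 0.3] op 0.00025734576728858377 j [  9.  17. -19.   0. -53. -30.]
Ftool [-0.3 -0.4 -0.4] tool y in box [-1000.     1.     5.]
[-5.0, -74.0, 110.0] [ 7.1 -1.  -0.3]
[-5.0, -74.0, 86.0] [31.1 -1.1 -0.3]
```

View pics/c.png

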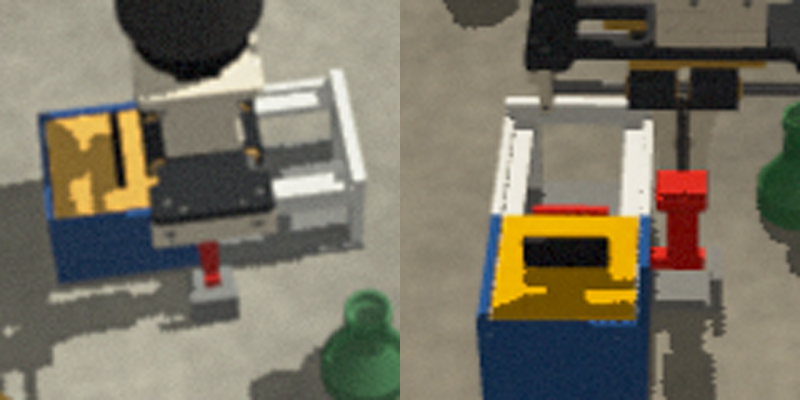

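The hand is above the pad: in the right half the fingers at (683,140) line up with the pad at (683,180). Pressing down in small steps.

Call:
arm_command:
  commands: [14, -1, 0, 0, 0, 6, 0, 0, 0, 0, 5, 0, 0, 0, 0]

```text
clock: 2.82
tool_pos: [0.5773, -0.1057, 0.0952]
orientation: [163.9, 89.6, -37.4]
force: [-1.1, -0.9, 4.0]
opening: 0.0004
```

```bash
python3 st.py -5,-74,86
```

```text
t 2.825 box mm [ -2.6 -76.3  95.2] turn 0.1 down [ 0.006 -0.004 -1.   ] F [-1.1 -0.9  4. ] op 0.0003597147178479277 j [  9.  19. -21.   0. -50. -30.]
Ftool [-4.   1.2  0.6] tool y in box [-1000.    -2.     2.]
[-5.0, -74.0, 86.0] [9.2 2.4 2.4]
```

Call:
arm_command:
  commands: [5, 2, 2, 0, 0, 4, 0, 0, 0, 0, 3, 0, 0, 0, 0]

```text
clock: 3.2
tool_pos: [0.5768, -0.1068, 0.0855]
orientation: [175.9, 89.3, -25.3]
force: [-8.2, 3.9, 29.2]
opening: 0.0001
```

```bash
python3 st.py -5,-74,86
```

```text
t 3.2 box mm [ -3.8 -76.4  85.5] turn 0.19 down [ 0.011 -0.005 -1.   ] F [-8.2  3.9 29.2] op 6.56325969559843e-05 j [  9.  19. -22.   1. -48. -30.]
Ftool [-29.3  -0.6   8.7] tool y in box [-1000.    -3.     1.]
[-5.0, -74.0, 86.0] [-0.5  1.2  2.4]
```

Hard stop felt (29 N at z = 85.5 mm, against 86 expected), so the tab is fully down. Now lifting off and moving behind the rib.

Call:
arm_command:
  commands: [0, 0, 0, 0, 0, -25, 0, 0, 0, 0, -25, 0, 10, 0, 0, 0, 40, 35, 0, 0, 0, 40, 30, 0, 0]

```text
clock: 3.82
tool_pos: [0.4739, -0.1539, 0.1344]
orientation: [150.3, 89.6, -50.9]
force: [0.3, -0.2, -0.3]
opening: 0.0004
```

```bash
python3 st.py -88,0,110 -88,0,81
```

```text
t 3.825 box mm [-85.2   2.3 134.4] turn 0.27 down [ 0.004 -0.005 -1.   ] F [ 0.3 -0.2 -0.3] op 0.0003766339703513935 j [  5.   9. -29.   0. -52. -26.]
Ftool [ 0.3  0.1 -0.3] tool y in box [-1000.    -5.     3.]
[-88.0, 0.0, 110.0] [24.4  2.7 -2.1]
[-88.0, 0.0, 81.0] [53.4  2.6 -2. ]
```

Call:
arm_command:
  commands: [22, 4, -2, 0, 0, 0, 0, 0, 0, 0]

```text
clock: 4.08
tool_pos: [0.4702, -0.1599, 0.112]
orientation: [141.1, 89.7, -60.2]
force: [-0.6, -0.1, 0.6]
opening: 0.0006
```

```bash
python3 st.py -88,0,110 -88,0,81;  python3 - <<'E'
from plant import *
import cv2,numpy as np
S=[cv2.resize(snapshot(n)["frame"][y:y+h,x:x+w],(400,400),interpolation=cv2.INTER_CUBIC) for n,y,x,h,w in(("scene",165,220,120,120),("side",200,235,120,120))]
cv2.imwrite("pics/d.png",np.hstack(S))
E
```

```text
t 4.075 box mm [-92.2   3.5 112. ] turn 0.09 down [ 0.003 -0.004 -1.   ] F [-0.6 -0.1  0.6] op 0.0006262368756464645 j [  4.  10. -31.   0. -49. -26.]
Ftool [-0.6  0.3  0.5] tool y in box [-1000.    -2.     3.]
[-88.0, 0.0, 110.0] [ 2.  -4.2 -3.5]
[-88.0, 0.0, 81.0] [31.  -4.3 -3.4]
```

View pics/d.png

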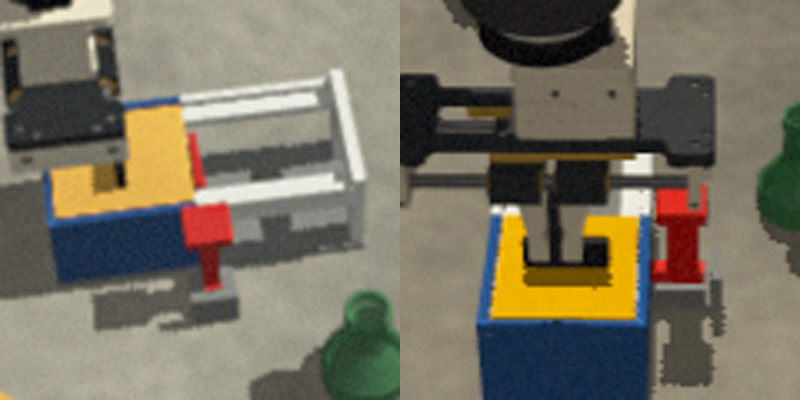

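The tab pad has dropped from row 172 to 188 in the side half (about 14 mm). The cover is still seated and the fingers are behind the rib. Descending, then pushing +x.

Call:
arm_command:
  commands: [15, -3, -3, 0, 0, 10, 0, 0, 0, 0, 4, 0, 0, 0, 0, 0, 0, 0, 0, 0]

```text
clock: 4.68
tool_pos: [0.4777, -0.157, 0.0828]
orientation: [157.8, 89.6, -43.4]
force: [0.1, -0.9, 0.6]
opening: 0.0002
```

```bash
python3 st.py -74,0,81
```

```text
t 4.675 box mm [-86.8  -2.4  82.8] turn 0.25 down [ 0.005 -0.005 -1.   ] F [ 0.1 -0.9  0.6] op 0.00022956713395816866 j [  4.  13. -32.   0. -45. -26.]
Ftool [-0.6  0.8 -0.4] tool y in box [-1000.    -4.     3.]
[-74.0, 0.0, 81.0] [  1.8 -12.8   2.4]
```

Call:
arm_command:
  commands: [1, -7, 2, 0, 0, 0, -6, 0, 0, 0, 0, -6, 0, 0, 0, 0, -6, 0, 0, 0, 0, -6, 0, 0, 0]

```text
clock: 5.3
tool_pos: [0.4871, -0.1258, 0.082]
orientation: [151.9, 89.6, -49.3]
force: [-0.3, -1.2, -1.7]
opening: 0.0002
```

```bash
python3 st.py 31,0,82
```

```text
t 5.3 box mm [-54.3   0.3  82. ] turn 0.23 down [ 0.005 -0.005 -1.   ] F [-0.3 -1.2 -1.7] op 0.00020294288785933847 j [  8.  13. -32.   0. -45. -30.]
Ftool [ 1.7  1.2 -0.1] tool y in box [-1000.    -4.     3.]
[31.0, 0.0, 82.0] [ -0.3 -85.3  -0.6]
```

Call:
arm_command:
  commands: [0, -8, 0, 0, 0, 0, -8, 0, 0, 0, 0, -8, 0, 0, 0, 0, -8, 0, 0, 0, 0, -8, 0, 0, 0]

```text
clock: 5.92
tool_pos: [0.5026, -0.0859, 0.082]
orientation: [150.6, 89.6, -50.6]
force: [-0.5, -2.6, -0.3]
opening: 0.0006
```

```bash
python3 st.py 31,0,82; python3 - <<'E'
from plant import *
import cv2,numpy as np
S=[cv2.resize(snapshot(n)["frame"][y:y+h,x:x+w],(400,400),interpolation=cv2.INTER_CUBIC) for n,y,x,h,w in(("scene",165,220,120,120),("side",200,235,120,120))]
cv2.imwrite("pics/e.png",np.hstack(S))
E
```

```text
t 5.925 box mm [-11.5   0.4  82. ] turn 0.24 down [ 0.005 -0.006 -1.   ] F [-0.5 -2.6 -0.3] op 0.0005548627144014987 j [ 13.  13. -31.   1. -45. -34.]
Ftool [ 0.3  2.6 -0.5] tool y in box [-1000.    -4.     4.]
[31.0, 0.0, 82.0] [ -0.1 -42.5  -0.6]
```

View pics/e.png

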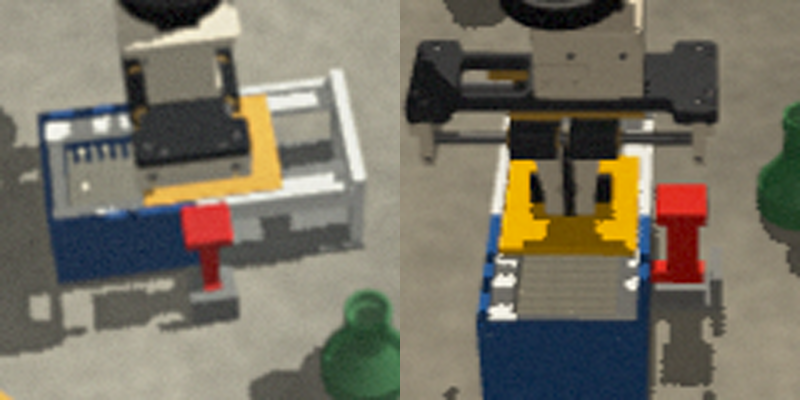

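The cover slides flat, with the filter opening up behind it at (100,175). Pushing the remaining ~43 mm.

Call:
arm_command:
  commands: [0, -8, 0, 0, 0, 0, -8, 0, 0, 0, 0, -8, 0, 0, 0, 0, -8, 0, 0, 0, 0, -6, 0, 0, 0]

```text
clock: 6.65
tool_pos: [0.5173, -0.0484, 0.0821]
orientation: [151.0, 89.6, -50.2]
force: [-1.8, -2.2, 1.1]
opening: 0.0004
```

```bash
python3 st.py 31,0,82
```

```text
t 6.65 box mm [28.8  0.4 82.1] turn 0.25 down [ 0.005 -0.006 -1.   ] F [-1.8 -2.2  1.1] op 0.00037030263102336223 j [ 17.  14. -30.   1. -46. -38.]
Ftool [-1.1  2.7  0.9] tool y in box [-1000.    -4.     4.]
[31.0, 0.0, 82.0] [ 0.1 -2.2 -0.4]
```

Call:
arm_command:
  commands: [0, -4, 0, 0, 0, 0, 0, 0, 0, 0, 0, 8, 0, 0, 0, 0, 8, 0, 0, 0, -10, 0, 0, 0, 0]

```text
clock: 7.28
tool_pos: [0.5127, -0.0597, 0.0919]
orientation: [153.1, 89.6, -48.1]
force: [-0.6, 0.3, -0.1]
opening: 0.0005
```

Call:
arm_command:
  commands: [-40, 0, 0, 0, 0, -50, 0, 0, 0, 0, -30, 40, 30, 0, 0, 0, 50, 40, 0, 0, 0, 50, 40, 0, 0]

```text
clock: 7.9
tool_pos: [0.36, -0.151, 0.2194]
orientation: [168.5, 89.3, -32.5]
force: [-0.1, -0.6, 0.2]
opening: 0.0004
```

Call:
arm_command:
  commands: [0, 0, 60, 0, 0, 0, 0, 60, 0, 0, 0, 0, 60, 0, 0, 0, 0, 0, 0, 0]

```text
clock: 8.4
tool_pos: [0.2108, -0.091, 0.2234]
orientation: [-156.3, 88.8, 2.3]
force: [1.2, -0.3, 0.7]
opening: 0.0001
```

```bash
python3 st.py; python3 - <<'E'
from plant import *
import cv2,numpy as np
S=[cv2.resize(snapshot(n)["frame"][y:y+h,x:x+w],(400,400),interpolation=cv2.INTER_CUBIC) for n,y,x,h,w in(("scene",165,220,120,120),("side",200,235,120,120))]
cv2.imwrite("pics/f.png",np.hstack(S))
from h import *
p=np.load("p.npy")
# expected crop pixels of cover corners (cover x=45)
Q=b2w(p,[[-5,45,76],[-5,-45,76],[95,-45,76],[95,45,76]])
for n,y,x in(("scene",165,220),("side",200,235)):
    s=pickle.load(open(n+"0.pkl","rb")); print(n,((proj(s,Q)-[x,y])*400/120).round().tolist())
E
```

```text
t 8.4 box mm [-122.9  270.2  223.4] turn 0.08 down [ 0.02   0.001 -1.   ] F [ 1.2 -0.3  0.7] op 5.037950583256092e-05 j [ 35. -35. -46.   1. -77. -57.]
Ftool [-0.7 -0.1 -1.3] tool y in box [-1000.    -1.    -8.]
scene [[186.0, 101.0], [201.0, 197.0], [339.0, 179.0], [319.0, 85.0]]
side [[105.0, 206.0], [240.0, 207.0], [243.0, 118.0], [118.0, 117.0]]
```

View pics/f.png

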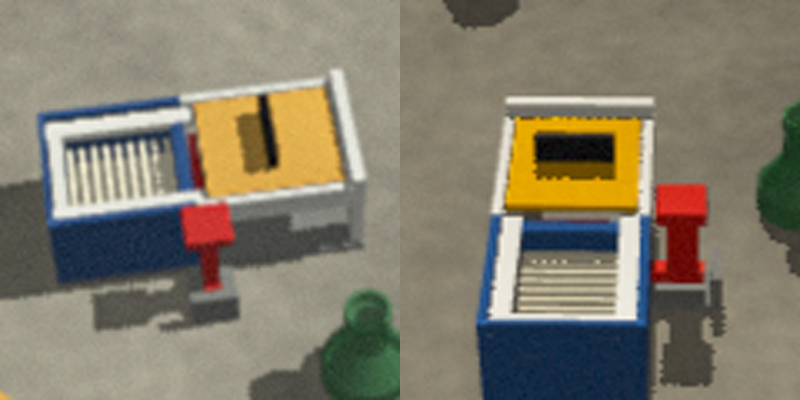

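The mouth is fully open (filter at (115,170)). The cover lies flat between the guides, with corners about 5 px beyond the prediction for x = 45 mm, so x ≈ 45–49 mm. The tab is down and the hand is clear.

```bash
python3 -c "
from plant import *
print(close_job())"
```

```text
the job is handed in; nothing more can be done
None
```

I pressed the red tab to its hard stop, then pushed the yellow cover along the rails by its rib. The filter mouth is now fully open. I handed the job in at about 8.5 s of the 48 s allowed, and the hand-in gives no verdict.

- **Tab:** the fingertips met the hard stop at 85.5 mm (86 expected) with 29 N. In the pictures the pad dropped by about 14 mm.
- **Cover:** it lies flat between the guides at x ≈ 45–49 mm (allowed 30–60). The fingertip position gave about 46 mm; the last picture suggested up to 4 mm more.
- **Other objects:** the last pictures were close crops showing only the bottle neck, unmoved. I did not look again at the mallet, scoop or bead tray. The tool path kept well above them, and no unexpected contact force appeared.
- **Hand:** it finished about 0.22 m up, well clear of the box, with forces at noise level.

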